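# Clear the carving board and clamp the blank

## Task

Pick up the wooden scraper and sweep the four offcuts off the carving board into the tray at its end, keeping your fingers off the offcuts, then stand the scraper upright back on the bench beside the board. Next flip the brass safety catch right back towards you, and only then pull the lever it guards towards you until its foot presses firmly on the blank. Finish while gripping the lever and holding it down against its spring; leave the jar, the stone and the gouge alone.

Things in the scene. Friction and masses are not known exactly. Their poses are not given: they have to be found in the camera images.
- station: Fixed wooden carving board. Origin on the bench top; x away from the robot, y left, z up; turned at most 0.2 rad. (board) below means mm in this frame. Deck top 45 high, x -100 to 140, y -250 to 140. A plywood tray joins its right end: y -250 to -385, x -90 to 90, rims 40 high (5 below the deck). On the deck: blank, steel hold-down with upright lever behind it, brass catch at the left.
- tray_mid (a point): Centre of the tray's inner floor, (board) 0, -317.5, 5. The tray's inside is 170 mm along x and 125 mm along y.
- deck_edge (a point): Middle of the deck's right edge, at deck height, (board) 0, -250, 45; offcuts pushed over it, towards board -y, drop into the tray.
- offcut0_mid (a point): Centre of a pale wood offcut, a block 28 x 18 x 18 mm high; lies loose on the deck, all four within (board) x -60 to +60, y -120 to -230 mm.
- offcut1_mid (a point): Centre of a pale wood offcut, a block 22 x 22 x 16 mm high; lies loose on the deck, all four within (board) x -60 to +60, y -120 to -230 mm.
- offcut2_mid (a point): Centre of a pale wood offcut, an L 28 x 19 x 18 mm high; lies loose on the deck, all four within (board) x -60 to +60, y -120 to -230 mm.
- offcut3_mid (a point): Centre of a pale wood offcut, a block 26 x 14 x 22 mm high; lies loose on the deck, all four within (board) x -60 to +60, y -120 to -230 mm.
- scraper_grip (a point): Point on the wooden scraper's upright handle, 80 mm above its underside. It stands on the bench left of the board: foot 140 mm (its x) x 30 mm (its y) x 32 mm high; handle 36 mm (x) x 20 mm (y, the way to pinch it), from 32 to 108 mm up. About 220 g. z up; only its turn about the vertical varies.
- catch (a joint): Safety catch, rad. 0: brass bar level, pointing away from the robot, its end butting on a dog of the lever's shaft, so that the lever cannot move (only some 0.1 of play). Grows, to 1.5, as it is flipped up and back towards the robot (its upright tab goes over to board -x) about an axis along board y at catch_hinge. Stiff (about 1.3 N at the tab), stays where left; over 1.0 the lever is free.
- catch_hinge (a point): Axis of the catch, (board) -5, 110, 124. Its fork, 30 mm along y and 20 mm along x, ends 6 mm above the axis.
- catch_tab (a point): Point on the catch's upright tab, 38 mm from the axis; the tab is 10 mm (board x) x 14 mm (y), 50 mm long, standing straight up at joint 0. To the +x side of it, 68 mm away, stands the dog.
- lever (a joint): Hold-down lever, rad. 0: up, handle leaning 0.35 away from the robot. Grows, to 1.0, as the handle is pulled towards the robot (board -x) about an axis along board y at lever_hinge; the foot meets the blank at about 0.80. A spring returns it: 4 N at the handle at 0, 7.5 N at 0.8; each 1 N beyond that presses the blank with about 1.6 N.
- lever_hinge (a point): Axis of the lever, (board) 70, 0, 100.
- lever_grip (a point): Middle of the lever's round wooden handle, 130 mm from the lever's axis; the handle is 26 mm in diameter and reaches 22 mm further up. Pinched along board y it turns between the fingers, with friction: the lever lags about 0.1 rad behind the arc, and pulled some 25 mm past contact it slips out.
- blank_mid (a point): Centre of the pale wooden blank, 100 mm (board x) x 56 mm (y) x 22 mm high, loose on the deck in front of a cleat, under the foot.
- foot_spot (a point): Point of the deck under the foot when it is down, (board) -10, 0, 45.
- jar: Bystander: glass jar, 76 mm across, 100 mm high; origin at its underside.
- stone: Bystander: dull green sharpening-stone block 70 x 190 x 50 mm high; origin at its underside.
- gouge: Bystander: carving gouge lying on the bench, 250 mm long, 30 mm high; origin at its underside.
Not all that is in view belongs to the job. What is shaped like the part that bears offcut3_mid but pink is not meant. What is shaped like the part that bears offcut0_mid but blue is not meant.

How it is judged:
By the outcome, as a careful person would: the job done as asked, in the order asked, and still so for the second after the job is handed in, while the arm keeps its last pose, push and grip.
It also fails if it takes over 72 s, if anything falls off the work surface, if the arm or the gripper's body presses on something with over 40 N, if the wrist force passes 120 N, or if a joint passes its speed limit or range.

## Robot

A 6-joint arm with a two-finger parallel gripper is mounted at the origin on the work surface. World frame = base frame: x ahead of the robot, y to its left, z up, the work surface at z = 0. Lengths are in m, angles in rad, forces in N, time in s.
With the tool pointing down it reaches from about 0.35 to 0.775 m from the base axis. Payload 7.3 kg.
Tool frame: the origin (TCP) lies at the centre of the arm's flange, where the gripper is bolted on; the fingertips stand 178 mm ahead of it and the grasp point (between the pads) lies robot.pinch_z ahead of it (robot.pinch_z is the distance from the TCP to the grasp point, in m); x points along the fingers, z is the direction in which the jaws open and shut, and the axes are right-handed (so a half turn about x gives the same grasp; the last joint's range is limited). The gripper opens to 92 mm and grips with 3 to 60 N. Pads are 19 mm wide; open, the fingers measure 130 mm over their backs; the gripper's body (75 mm by 190 mm) begins 47 mm behind the grasp point.
Start: joints at [0.96, 0.342, 1.524, -0, 1.275, -0.146], TCP at [0.235, 0.469, 0.405] pointing down, gripper open.
Joint ranges: [-2.53, 2.53], [-0.77, 2.02], [0.04, 2.7], [-1, 4.14], [0.28, 2.66], [-3.11, 3.11]. Speed limits (rad/s): [2.57, 2.57, 3.14, 3.14, 3.14, 3.14].

## Interface

Orientations are given as [roll, pitch, yaw] about the fixed x, y, z axes, in that order (R = Rz(yaw) Ry(pitch) Rx(roll)).
In Python, from cell import robot gives the robot as it stands.
- The arm moves only by the shell command python3 -m jog 'ROWS' [FORCE]. ROWS is JSON, a list of rows, each an object of numbers: "fingers": the closure, from 0 (fully open) to 1 (shut); "x", "y", "z": the shift along the tool's x, y, z in cm; "spin": the turn about the tool's x in degrees. A call has 1 to 5 rows; each row is the pose to reach, as a shift and turn from the pose commanded when the call began, along the tool's axes at that moment; what a row does not reach only later rows make up. A row lasts 1/8 s, in which the tool goes at most 62.5 mm and 10.7 degrees, less where a joint would pass 70% of its speed; a pose out of reach is approached as far as the arm can. A call with a gripper value outside its range is refused whole. The fingers move at their own pace and stop on an object; FORCE is the grip in N (left out, the last holds). Time passes only in rows, so rows that repeat a pose let the fingers close. It gives the time, the measured TCP pose, the force and the opening at its end, in the units of the state.
- robot.observe(): the state, without advancing time (a new reading comes with each control period).
- robot.read_camera(name): name is "side" or "top"; returns a dict with "color" (400x640x3 uint8, red, green, blue), "mtx" (3x3 intrinsics, pixels), "view" (4x4, takes a point from world to camera coordinates). Camera axes: x right, y down, z forward; pixel columns grow to the right and rows downward; lengths in m; the calibration is good to about 2 mm. A picture is of the moment at which its call begins. There is no depth.
- robot.hand_in(): hands the job in, once; it reports no verdict.
Trained networks look in a picture, given as the dict that the camera call returned (one of the last four; its "shot" number tells which), for a name from the list of things; names that differ only in an ending like _2 or _b are one class to them, and where a whole thing is asked for, a point or a joint stands for the part that bears it (a point fixed in the world has none). Each returns a list of dicts, best first, with "conf" (0 to 1); they miss things now and then, are a little off and sometimes report something else, mostly with a low value. They report only what shows in the picture. A call takes as long as a camera call. They do not tell look-alikes from the thing itself.
- robot.look_for(target, picture): "xy" ([column, row] in pixels, amid what is visible of it).
The state is a dict: "time": time; "qpos": joint angles; "qvel": joint speeds; "joint_efforts": joint torques, N m; "tool_pos": TCP position; "tool_rot": TCP orientation; "contact_force": force on the tool from outside, world axes, zero at the start; "torque": the same for the moment, N m; "opening": finger opening in m.
Only numpy, scipy, OpenCV 4.12 (cv2) and the standard library are available. Lean on these libraries where they do the work, as an engineer would, in place of code of your own. Each camera call takes 0.05 s, during which the arm holds its last target. There are 200 camera calls.

## Working session

There is one attempt and no reset: what is moved stays moved. The work goes in short steps, Python scripts to look and compute and a shell command to move; the robot and the scene stay as the last step left them, time stands still between calls to the robot, and variables do not carry over. Pictures are saved under pics/ and viewed, on a budget of 10 in all, crops included, one or two more only if the job needs it, and the job is handed in when it is done.

```bash
ls; mkdir -p pics
cat > h.py <<'E'
import numpy as np, cv2
from scipy.spatial.transform import Rotation as R
from cell import robot
def proj(P,p):
    q=np.asarray(p,float)@p_v(P)[:3,:3].T+p_v(P)[:3,3]
    q=q@np.array(P["mtx"]).T
    return q[...,:2]/q[...,2:]
def p_v(P): return np.array(P["view"])
def onplane(P,uv,z):
    V=p_v(P);c=-V[:3,:3].T@V[:3,3]
    d=V[:3,:3].T@np.linalg.solve(np.array(P["mtx"]),[uv[0],uv[1],1.])
    return c+d*(z-c[2])/d[2]
def save(P,n): cv2.imwrite("pics/"+n,P["color"][:,:,::-1])
def tri(Ps,uvs):
    A=[];b=[]
    for P,uv in zip(Ps,uvs):
        V=p_v(P);c=-V[:3,:3].T@V[:3,3]
        d=V[:3,:3].T@np.linalg.solve(np.array(P["mtx"]),[uv[0],uv[1],1.]);d/=np.linalg.norm(d)
        M=np.eye(3)-np.outer(d,d);A.append(M);b.append(M@c)
    return np.linalg.lstsq(np.vstack(A),np.hstack(b),rcond=None)[0]
E
python3 - <<'E'
from h import *
S=robot.observe();print(S, robot.pinch_z)
T=robot.read_camera("top");D=robot.read_camera("side")
save(T,"t0.png");save(D,"s0.png")
for P in(T,D):
    V=p_v(P);print("cam",-V[:3,:3].T@V[:3,3],V[2,:3])
for n in "station offcut0_mid offcut1_mid offcut2_mid offcut3_mid scraper_grip catch catch_tab lever lever_grip blank_mid jar stone gouge".split():
    for P,k in((T,"T"),(D,"S")):
        print(n,k,[(np.round(r["xy"]).tolist(),round(r["conf"],2)) for r in robot.look_for(n,P)[:4]])
E
```

```text
pics
{'time': 0.0, 'qpos': array([ 9.59980530e-01,  3.42726963e-01,  1.52499657e+00,  1.81533677e-05,
        1.27540347e+00, -1.46009752e-01]), 'qvel': array([ 8.53037854e-04,  2.37876576e-04, -5.56668857e-04,  5.57864982e-04,
       -1.82171000e-05,  1.08384515e-04]), 'joint_efforts': array([ 5.19880396e-04, -4.31249607e+01, -2.44216543e+01,  7.18782982e-02,
        5.59766893e-02, -1.18896996e-04]), 'tool_pos': array([0.23523869, 0.46920401, 0.40404969]), 'tool_rot': array([ 2.98426983,  1.56926188, -2.19293049]), 'contact_force': array([ 0.01986084,  0.05815123, -0.09857988]), 'torque': array([-0.01886195,  0.03548268, -0.00739387]), 'opening': 0.09186587080428368} 0.1592
cam [0.4684913  0.06726672 1.04733176] [ 0.10683406  0.01617553 -0.99414528]
cam [ 0.26745098 -0.63359722  0.6453678 ] [ 0.33215523  0.77492643 -0.53773779]
station T [([368.0, 220.0], 0.77)]
station S [([341.0, 304.0], 0.74)]
offcut0_mid T [([368.0, 220.0], 0.72), ([373.0, 295.0], 0.65), ([397.0, 246.0], 0.42)]
offcut0_mid S [([252.0, 310.0], 0.7), ([313.0, 298.0], 0.69), ([322.0, 175.0], 0.32)]
offcut1_mid T [
[... 316 characters left out ...]
_grip S [([249.0, 200.0], 0.72), ([436.0, 255.0], 0.62), ([340.0, 285.0], 0.31)]
catch T [([275.0, 200.0], 0.74)]
catch S [([340.0, 308.0], 0.23)]
catch_tab T [([276.0, 195.0], 0.82), ([400.0, 220.0], 0.58)]
catch_tab S [([308.0, 190.0], 0.57), ([348.0, 196.0], 0.48)]
lever T [([325.0, 182.0], 0.89)]
lever S [([347.0, 197.0], 0.66)]
lever_grip T [([323.0, 183.0], 0.83)]
lever_grip S [([344.0, 199.0], 0.95)]
blank_mid T [([322.0, 228.0], 0.85)]
blank_mid S [([306.0, 242.0], 0.58)]
jar T [([291.0, 129.0], 0.8)]
jar S [([377.0, 201.0], 0.73), ([249.0, 198.0], 0.59)]
stone T [([373.0, 118.0], 0.8)]
stone S [([436.0, 255.0], 0.89)]
gouge T [([189.0, 154.0], 0.82)]
gouge S [([321.0, 175.0], 0.61)]
```

View pics/t0.png

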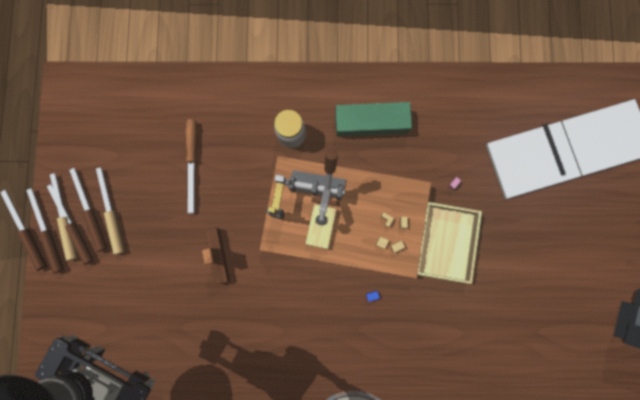

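View pics/s0.png

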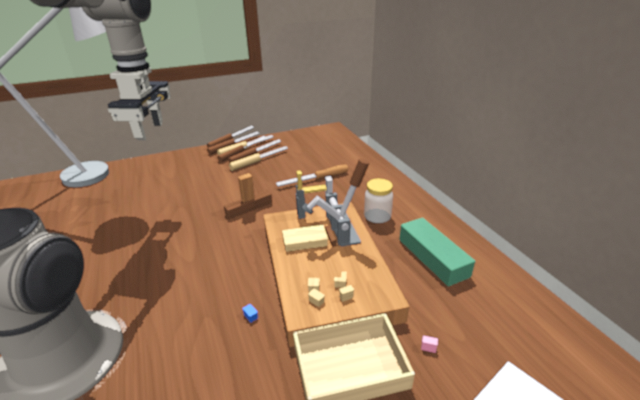

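```bash
cat >> h.py <<'E'
def b2w(b,p):
    p=np.asarray(p,float)/1000; c,s=np.cos(b[2]),np.sin(b[2])
    return np.stack([b[0]+c*p[...,0]-s*p[...,1],b[1]+s*p[...,0]+c*p[...,1],p[...,2]],-1)
def w2b(b,p):
    d=np.asarray(p,float)[:2]-b[:2]; c,s=np.cos(b[2]),np.sin(b[2])
    return 1000*np.array([c*d[0]+s*d[1],-s*d[0]+c*d[1]])
E
python3 - <<'E'
from h import *
from scipy.optimize import least_squares
T=robot.read_camera("top");D=robot.read_camera("side")
pt=[((140,140,45),(277,157)),((140,-250,45),(432,182)),((-100,-250,45),(417,277)),((-100,140,45),(262,250)),((90,-385,40),(482,207)),((-90,-385,40),(474,283))]
f=lambda b:(proj(T,b2w(b,[p for p,_ in pt]))-np.array([u for _,u in pt])).ravel()
r=least_squares(f,[.5,0,-.1],loss='soft_l1');b=r.x;print(b,np.round(f(b),1));np.save("b.npy",b)
print("lev T/S",tri([T,D],[(323,183),(344,199)]),b2w(b,(70+130*np.sin(.35),0,100+130*np.cos(.35))))
print("offc",[np.round(w2b(b,onplane(T,u,.054))) for u in[(388,219),(405,222),(383,243),(398,247)]])
# overlay
im=[]
ov=[(140,140,45),(140,-250,45),(-100,-250,45),(-100,140,45),(90,-385,40),(-90,-385,40),(-5,110,124),(-5,110,162),(70,0,100),(114.6,0,222),(-10,0,45)]
for P,(x0,y0,w,h) in((T,(190,140,300,160)),(D,(210,150,220,250))):
    s=800/ w if P is T else 2.4
    c=cv2.resize(P["color"][y0:y0+h,x0:x0+w],None,fx=s if P is not T else 2.66,fy=s if P is not T else 2.66,interpolation=cv2.INTER_CUBIC);k=c.shape[1]/w
    for p in proj(P,b2w(b,ov)): cv2.drawMarker(c,tuple(int(round(v)) for v in (p-[x0,y0]+.5)*k),(0,255,255),cv2.MARKER_CROSS,8,1)
    cv2.imwrite("pics/c1%d.png"%(P is D),c[:,:,::-1]);print(c.shape)
a,bb=[cv2.imread("pics/c1%d.png"%i) for i in(0,1)]
E
```

```text
[ 0.53543224  0.07623491 -0.15535952] [ 0.8 -0.5 -0.5 -1.   1.2  0.2 -1.1  0.9  0.4  2.6 -0.6 -0.9]
lev T/S [0.61585843 0.07593674 0.14369247] [0.64862899 0.05850585 0.22211845]
offc [array([  28., -156.]), array([  27., -198.]), array([ -32., -152.]), array([ -36., -190.])]
(426, 798, 3)
(600, 528, 3)
```

View pics/c10.png

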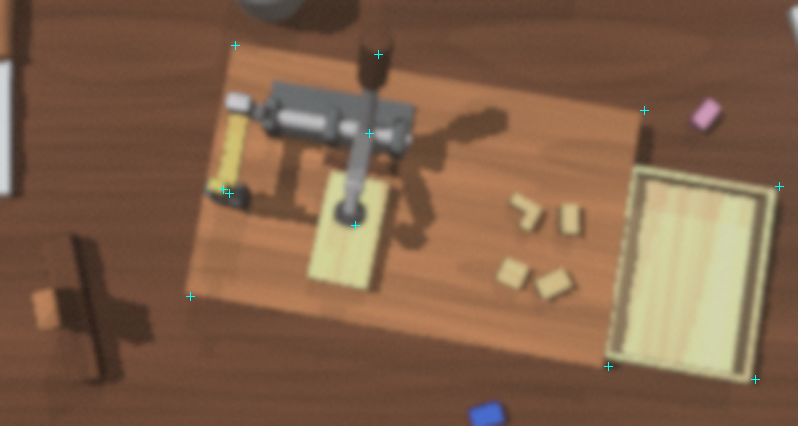

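View pics/c11.png

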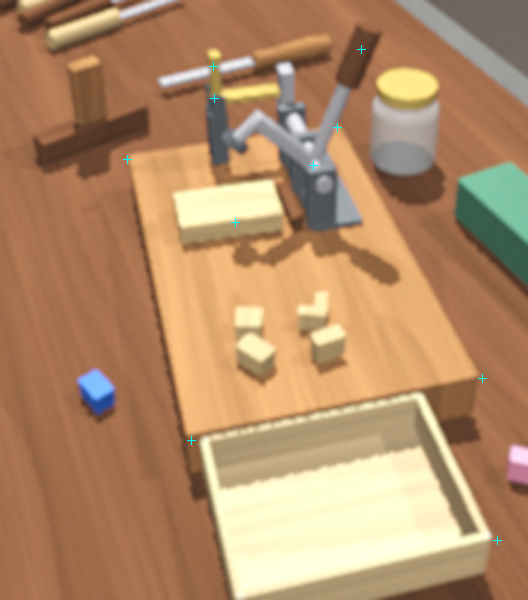

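Run:
```python
from h import *
from scipy.optimize import least_squares
T=robot.read_camera("top");D=robot.read_camera("side")
pt=[(140,140,45),(140,-250,45),(-100,-250,45),(-100,140,45),(90,-385,40),(-90,-385,40)]
ut=np.array([(231,43),(640,111),(604,366),(187,293),(777,189),(751,382)])/2.66+[190,140]-.5
ps=[(-100,-250,45),(140,-250,45),(-100,140,45),(90,-385,40)]
us=np.array([(189,437),(475,374),(129,157),(489,537)])/2.4+[210,150]-.5
f=lambda b:np.r_[(proj(T,b2w(b,pt))-ut).ravel(),(proj(D,b2w(b,ps))-us).ravel()]
b=least_squares(f,[.5,0,-.1],loss='soft_l1').x;print(b,np.round(f(b),1));np.save("b.npy",b)
# scraper: top handle end crop corners
h=np.array([(33,291),(58,289),(64,326),(38,329)]).mean(0)/2.66+[190,140]-.5
print("handle top T",onplane(T,h,.108))
hs=np.array([86,64])/2.4+[210,150]-.5
print("tri",tri([T,D],[h,hs]))
# foot bottom edge in side: front edge bottom from (38,161) to (149,129), top front edge (36,141)-(148,109)
for q in[(38,162),(149,130)]:print("S foot z0",onplane(D,np.array(q)/2.4+[210,150]-.5,0))
for q in[(36,142),(148,110)]:print("S foot z32",onplane(D,np.array(q)/2.4+[210,150]-.5,.032))
for q in[(72,234),(102,381),(78,382),(50,236)]:print("T foot z32",onplane(T,np.array(q)/2.66+[190,140]-.5,.032))
print("offc",[np.round(w2b(b,onplane(T,np.array(u)/2.66+[190,140]-.5,.063))) for u in[(525,212),(570,219),(513,273),(554,284)]])
S=robot.observe()
M=R.from_euler('xyz',S["tool_rot"]).as_matrix();print("tool axes cols\n",M.round(4)); print("grasp",S["tool_pos"]+M[:,0]*robot.pinch_z)
```

```text
[ 0.5364687   0.07987842 -0.1636515 ] [ 0.6  0.1  0.2  0.2 -0.3  0.4 -0.6  0.3 -0.6 -0.1 -0.4 -0.2 -0.6 -0.5
  1.5  0.7 -0.6 -0.4  1.1  0.2]
handle top T [0.44719154 0.34296892 0.108     ]
tri [0.44794158 0.34271909 0.10818336]
S foot z0 [0.37593206 0.33071658 0.        ]
S foot z0 [0.51480056 0.3432111  0.        ]
S foot z32 [0.37678243 0.32394592 0.032     ]
S foot z32 [0.51455678 0.33781016 0.032     ]
T foot z32 [0.51580982 0.34537973 0.032     ]
T foot z32 [0.37909501 0.31240601 0.032     ]
T foot z32 [0.3779647  0.33483298 0.032     ]
T foot z32 [0.51376447 0.36621601 0.032     ]
offc [array([  27., -155.]), array([  27., -197.]), array([ -30., -153.]), array([ -33., -191.])]
tool axes cols
 [[ 1.000e-04 -8.939e-01  4.482e-01]
 [ 1.000e-04  4.482e-01  8.939e-01]
 [-1.000e+00 -0.000e+00  1.000e-04]]
grasp [0.23531582 0.46932771 0.24555314]
```

```bash
cat > wf.py <<'E'
from h import *
def box(c,yaw,sx,sy,z0,z1):
    o=[]
    for z in(z0,z1):
        for a,bb in((1,1),(1,-1),(-1,-1),(-1,1)):
            o.append((c[0]+np.cos(yaw)*a*sx/2-np.sin(yaw)*bb*sy/2,c[1]+np.sin(yaw)*a*sx/2+np.cos(yaw)*bb*sy/2,z))
    return np.array(o)
E_=[(0,1),(1,2),(2,3),(3,0),(4,5),(5,6),(6,7),(7,4),(0,4),(1,5),(2,6),(3,7)]
def draw(P,win,k,items):
    x0,y0,w,h=win
    c=cv2.resize(P["color"][y0:y0+h,x0:x0+w],None,fx=k,fy=k,interpolation=cv2.INTER_CUBIC)
    for B,col in items:
        q=((proj(P,B)-[x0,y0]+.5)*k).round().astype(int)
        for i,j in E_: cv2.line(c,tuple(map(int,q[i])),tuple(map(int,q[j])),col,1)
    return c
E
python3 - <<'E'
from wf import *
T=robot.read_camera("top");D=robot.read_camera("side")
c=(.4475,.343);it=[]
for y,col in((.227,(0,255,255)),(.1,(255,0,255))):
    it+=[(box(c,y,.14,.03,0,.032),col),(box(c,y,.036,.02,.032,.108),col)]
A=draw(T,(190,215,65,80),6,it);B=draw(D,(215,160,66,80),6,it)
cv2.imwrite("pics/c2.png",np.hstack([A,B])[:,:,::-1])
E
```

```text
(no output)
```

View pics/c2.png

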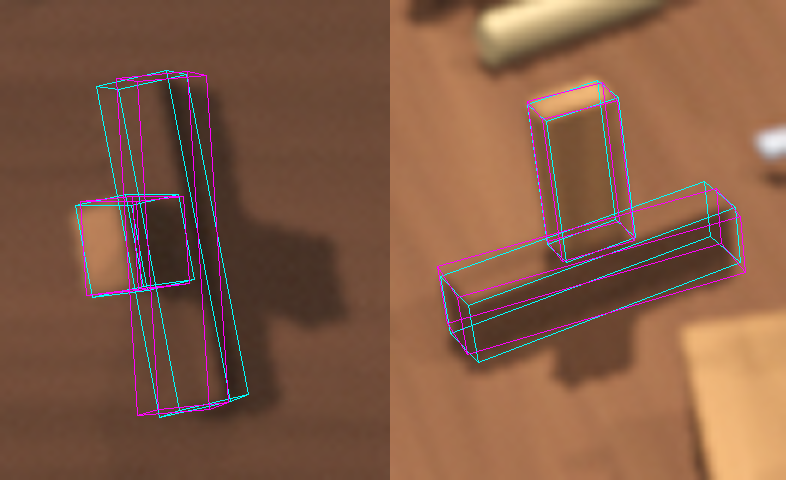

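```bash
cat > go.py <<'E'
# usage: go.py w|b x y z(m, grasp point) jawdeg(world) ; b: x,y in board mm, z m
import sys
from h import *
def main(k,x,y,z,j=None):
    b=np.load("b.npy"); x,y,z=float(x),float(y),float(z)
    p=np.array([x,y,z]) if k=="w" else b2w(b,(x,y,z*1000))
    S=robot.observe();M=R.from_euler('xyz',S["tool_rot"]).as_matrix()
    g=S["tool_pos"]+M[:,0]*robot.pinch_z
    a=np.degrees(np.arctan2(M[1,2],M[0,2])); j=a if j is None else float(j)
    s=(a-j+90)%180-90
    print("t",round(S["time"],2),"grasp",g.round(4),"board",w2b(b,g).round(1),"jaw",a.round(1),"q",S["qpos"].round(2),"F",S["contact_force"].round(1),"op",round(S["opening"],4),"down",M[:,0].round(3))
    print("world",p.round(4),"shift cm xyz",(100*M.T@(p-g)).round(2),"spin",round(s,1))
main(*sys.argv[1:])
E
python3 go.py w .4475 .343 .2 103; python3 go.py w .4475 .343 .075 103
```

```text
t 1.8 grasp [0.2353 0.4693 0.2456] board [-360.6  335.2] jaw 63.4 q [ 0.96  0.34  1.52  0.    1.28 -0.15] F [ 0.8 -0.8 -0. ] op 0.0917 down [ 0.  0. -1.]
world [0.4475 0.343  0.2   ] shift cm xyz [  4.56 -24.63  -1.78] spin -39.6
t 1.8 grasp [0.2353 0.4693 0.2456] board [-360.6  335.2] jaw 63.4 q [ 0.96  0.34  1.52  0.    1.28 -0.15] F [ 0.8 -0.8 -0. ] op 0.0917 down [ 0.  0. -1.]
world [0.4475 0.343  0.075 ] shift cm xyz [ 17.06 -24.63  -1.79] spin -39.6
```

```bash
python3 -m jog '[{"x":1,"y":-6,"z":-0.4,"spin":-10},{"x":2,"y":-12,"z":-0.9,"spin":-20},{"x":3,"y":-18,"z":-1.3,"spin":-30},{"x":4.5,"y":-24.6,"z":-1.8,"spin":-39.6},{"x":4.5,"y":-24.6,"z":-1.8,"spin":-39.6}]' 35; python3 go.py w .4475 .343 .075 103
```

```text
t 1.8 grasp [0.2353 0.4693 0.2456] board [-360.6  335.2] jaw 63.4 q [ 0.96  0.34  1.52  0.    1.28 -0.15] F [ 0.8 -0.8 -0. ] op 0.0917 down [ 0.  0. -1.]
world [0.4475 0.343  0.075 ] shift cm xyz [ 17.06 -24.63  -1.79] spin -39.6$[0]: bad value
```

```bash
python3 -m jog '[{"fingers":0,"x":1,"y":-6,"z":-0.4,"spin":-10},{"fingers":0,"x":2,"y":-12,"z":-0.9,"spin":-20},{"fingers":0,"x":3,"y":-18,"z":-1.3,"spin":-30},{"fingers":0,"x":4.5,"y":-24.6,"z":-1.8,"spin":-39.6},{"fingers":0,"x":4.5,"y":-24.6,"z":-1.8,"spin":-39.6}]' 35; python3 go.py w .4475 .343 .075 103
```

```text
time: 2.42
tool_pos: [0.4495, 0.3409, 0.3587]
tool_rot: [2.244, 1.57, -2.244]
contact_force: [0.2, -0.0, -0.2]
opening: 0.0918
t 2.42 grasp [0.4494 0.3408 0.1995] board [-128.4  243.2] jaw 102.8 q [ 0.51  0.45  1.48 -0.    1.21 -1.28] F [ 0.2 -0.  -0.2] op 0.0918 down [-0.001 -0.001 -1.   ]
world [0.4475 0.343  0.075 ] shift cm xyz [12.45  0.13  0.27] spin -0.2
```

```bash
python3 -m jog '[{"fingers":0,"x":4,"y":0,"z":0.2,"spin":0},{"fingers":0,"x":8,"y":0,"z":0.2,"spin":0},{"fingers":0,"x":12.4,"y":0,"z":0.2,"spin":0},{"fingers":0,"x":12.4,"y":0,"z":0.2,"spin":0},{"fingers":0.5,"x":12.4,"y":0,"z":0.2,"spin":0}]' 35;  python3 -m jog '[{"fingers":1,"x":0,"y":0,"z":0,"spin":0},{"fingers":1,"x":0,"y":0,"z":0,"spin":0},{"fingers":1,"x":0,"y":0,"z":0,"spin":0},{"fingers":1,"x":0,"y":0,"z":0,"spin":0},{"fingers":1,"x":0,"y":0,"z":0,"spin":0}]' 35; python3 go.py w .4475 .343 .27 103
```

```text
time: 3.05
tool_pos: [0.447, 0.3456, 0.2374]
tool_rot: [-1.219, 1.569, 0.578]
contact_force: [1.1, -0.4, 0.1]
opening: 0.0858
time: 3.68
tool_pos: [0.4467, 0.3449, 0.2357]
tool_rot: [-0.149, 1.571, 1.648]
contact_force: [-0.4, 0.2, -0.2]
opening: 0.0366
t 3.67 grasp [0.4467 0.3449 0.0765] board [-131.7  246.9] jaw 103.0 q [ 0.52  0.6   1.62  0.    0.92 -1.28] F [-0.4  0.2 -0.2] op 0.0366 down [-0.  0. -1.]
world [0.4475 0.343  0.27  ] shift cm xyz [-19.35  -0.04  -0.2 ] spin -0.0
```

```bash
python3 -m jog '[{"fingers":1,"x":0,"y":0,"z":0,"spin":0},{"fingers":1,"x":0,"y":0,"z":0,"spin":0},{"fingers":1,"x":0,"y":0,"z":0,"spin":0},{"fingers":1,"x":0,"y":0,"z":0,"spin":0}]' 40; python3 go.py b -50 200 .30 80.6
```

```text
time: 4.18
tool_pos: [0.4466, 0.3449, 0.2356]
tool_rot: [1.638, 1.571, -2.848]
contact_force: [-0.1, 0.8, -1.5]
opening: 0.0196
t 4.17 grasp [0.4466 0.3449 0.0764] board [-131.8  246.8] jaw 103.0 q [ 0.52  0.6   1.62  0.    0.92 -1.28] F [-0.1  0.8 -1.5] op 0.0196 down [-0. -0. -1.]
world [0.5197 0.2854 0.3   ] shift cm xyz [-22.36  -5.78  -7.45] spin 22.4
```

```bash
python3 -m jog '[{"fingers":1,"x":-4,"y":0,"z":0,"spin":0},{"fingers":1,"x":-9,"y":0,"z":0,"spin":0},{"fingers":1,"x":-14,"y":0,"z":0,"spin":0},{"fingers":1,"x":-19,"y":0,"z":0,"spin":0},{"fingers":1,"x":-22,"y":0,"z":0,"spin":0}]' 40; python3 go.py b -50 -115 .30 80.6
```

```text
time: 4.8
tool_pos: [0.4465, 0.3448, 0.4583]
tool_rot: [-1.279, 1.568, 0.518]
contact_force: [1.0, 0.1, -3.3]
opening: 0.0196
t 4.8 grasp [0.4469 0.345  0.2991] board [-131.6  247. ] jaw 103.0 q [ 0.52  0.38  1.32 -0.    1.44 -1.28] F [ 1.   0.1 -3.3] op 0.0196 down [ 0.002  0.001 -1.   ]
world [ 0.4684 -0.0254  0.3   ] shift cm xyz [ -0.14   6.22 -36.58] spin 22.4
```

```bash
python3 -m jog '[{"fingers":1,"x":0,"y":1,"z":-3,"spin":5},{"fingers":1,"x":0,"y":2,"z":-8,"spin":10},{"fingers":1,"x":0,"y":3,"z":-13,"spin":15},{"fingers":1,"x":0,"y":4,"z":-18,"spin":20},{"fingers":1,"x":0,"y":5,"z":-23,"spin":22.4}]' 40; python3 go.py b -3 -112 .30 80.6
```

```text
time: 5.42
tool_pos: [0.4492, 0.108, 0.4555]
tool_rot: [1.921, 1.57, -2.958]
contact_force: [1.1, -0.3, -2.2]
opening: 0.0195
t 5.42 grasp [0.4491 0.108  0.2963] board [-90.8  13.5] jaw 80.5 q [ 0.07  0.19  1.59 -0.    1.36 -1.33] F [ 1.1 -0.3 -2.2] op 0.0195 down [-0. -0. -1.]
world [ 0.5153 -0.0301  0.3   ] shift cm xyz [ -0.37  -8.81 -12.52] spin -0.1
```

```bash
python3 -m jog '[{"fingers":1,"x":0,"y":0,"z":-4,"spin":0},{"fingers":1,"x":0,"y":-1,"z":-8,"spin":0},{"fingers":1,"x":0,"y":-4,"z":-11,"spin":0},{"fingers":1,"x":0,"y":-8,"z":-12.5,"spin":0},{"fingers":1,"x":0,"y":-8.8,"z":-12.5,"spin":0}]' 40; python3 -m jog '[{"fingers":1,"x":0,"y":0,"z":0,"spin":0},{"fingers":1,"x":0,"y":0,"z":0,"spin":0}]';python3 go.py b -3 -112 .1234 80.6
```

```text
time: 6.05
tool_pos: [0.5172, -0.0298, 0.4548]
tool_rot: [1.697, 1.57, 3.101]
contact_force: [-0.5, 0.5, -2.0]
opening: 0.0201
time: 6.3
tool_pos: [0.5152, -0.0275, 0.4556]
tool_rot: [1.307, 1.57, 2.714]
contact_force: [0.5, -0.5, -2.1]
opening: 0.0199
t 6.3 grasp [ 0.5151 -0.0274  0.2964] board [  -3.6 -109.3] jaw 80.6 q [-0.2   0.29  1.46  0.    1.4  -1.61] F [ 0.5 -0.5 -2.1] op 0.0199 down [-0.001  0.    -1.   ]
world [ 0.5153 -0.0301  0.1234] shift cm xyz [17.3  -0.08 -0.27] spin 0.0
```

```bash
python3 -m jog '[{"fingers":1,"x":4,"y":0,"z":-0.2,"spin":0},{"fingers":1,"x":8,"y":0,"z":-0.2,"spin":0},{"fingers":1,"x":12,"y":0,"z":-0.2,"spin":0},{"fingers":1,"x":14,"y":0,"z":-0.2,"spin":0},{"fingers":1,"x":14,"y":0,"z":-0.2,"spin":0}]' 40; python3 go.py b -3 -112 .1234 80.6
python3 - <<'E'
from wf import *
T=robot.read_camera("top");D=robot.read_camera("side");b=np.load("b.npy")
S=robot.observe();M=R.from_euler('xyz',S["tool_rot"]).as_matrix();g=S["tool_pos"]+M[:,0]*.1592
it=[(box(g[:2],b[2],.14,.03,g[2]-.0764,g[2]-.0444),(0,255,255))]
A=draw(T,(300,170,130,130),3,it);B=draw(D,(260,180,130,130),3,it)
cv2.imwrite("pics/c3.png",np.hstack([A,B])[:,:,::-1])
E
```

```text
time: 6.92
tool_pos: [0.5147, -0.0294, 0.3148]
tool_rot: [1.493, 1.568, 2.9]
contact_force: [-0.3, 0.6, -2.6]
opening: 0.02
t 6.92 grasp [ 0.5142 -0.0293  0.1556] board [  -4.2 -111.3] jaw 80.6 q [-0.21  0.42  1.68  0.    1.05 -1.61] F [-0.3  0.6 -2.6] op 0.02 down [-0.003  0.001 -1.   ]
world [ 0.5153 -0.0301  0.1234] shift cm xyz [ 3.22 -0.13 -0.07] spin 0.0
```

View pics/c3.png

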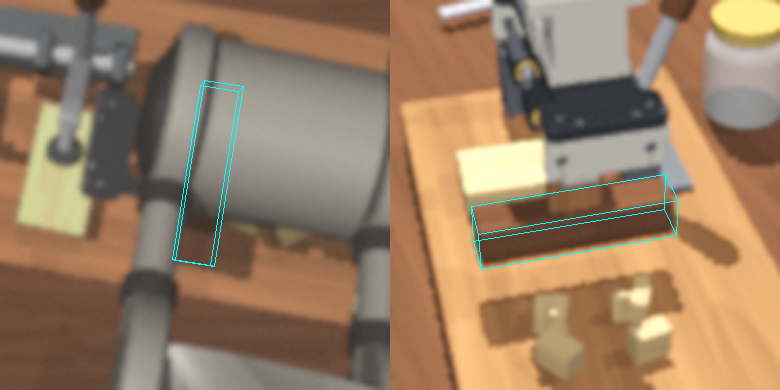

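```bash
python3 -m jog '[{"fingers":1,"x":1.5,"y":0,"z":0,"spin":0},{"fingers":1,"x":3.2,"y":0,"z":0,"spin":0},{"fingers":1,"x":3.2,"y":0,"z":0,"spin":0},{"fingers":1,"x":3.2,"y":0,"z":0,"spin":0}]' 40;python3 go.py b -3 -258 .1234 80.6; python3 -m jog '[{"fingers":1,"x":0,"y":0,"z":-1,"spin":0},{"fingers":1,"x":0,"y":0,"z":-2,"spin":0},{"fingers":1,"x":0,"y":0,"z":-3,"spin":0},{"fingers":1,"x":0,"y":0,"z":-4,"spin":0},{"fingers":1,"x":0,"y":0,"z":-5,"spin":0}]' 40;python3 go.py b -3 -258 .1234 80.6
```

```text
time: 7.52
tool_pos: [0.5158, -0.0302, 0.2842]
tool_rot: [-1.533, 1.57, -0.127]
contact_force: [0.4, 0.3, -2.8]
opening: 0.0198
t 7.53 grasp [ 0.5159 -0.0302  0.125 ] board [  -2.3 -112. ] jaw 80.6 q [-0.21  0.46  1.71  0.    0.97 -1.61] F [ 0.4  0.3 -2.8] op 0.0198 down [ 0.001 -0.    -1.   ]
world [ 0.4915 -0.1742  0.1234] shift cm xyz [  0.16   0.05 -14.6 ] spin -0.0
time: 8.15
tool_pos: [0.5073, -0.0803, 0.2838]
tool_rot: [-0.551, 1.571, 0.855]
contact_force: [-0.2, 0.4, -1.4]
opening: 0.0199
t 8.15 grasp [ 0.5073 -0.0802  0.1246] board [  -2.7 -162.7] jaw 80.6 q [-0.31  0.45  1.72  0.    0.97 -1.71] F [-0.2  0.4 -1.4] op 0.0199 down [ 0.  0. -1.]
world [ 0.4915 -0.1742  0.1234] shift cm xyz [ 0.11  0.02 -9.53] spin -0.0
```

```bash
python3 -m jog '[{"fingers":1,"x":0.1,"y":0,"z":-1,"spin":0},{"fingers":1,"x":0.1,"y":0,"z":-2,"spin":0},{"fingers":1,"x":0.1,"y":0,"z":-3,"spin":0},{"fingers":1,"x":0.1,"y":0,"z":-4,"spin":0},{"fingers":1,"x":0.1,"y":0,"z":-5,"spin":0}]' 40; python3 -m jog '[{"fingers":1,"x":0,"y":0,"z":-1,"spin":0},{"fingers":1,"x":0,"y":0,"z":-2,"spin":0},{"fingers":1,"x":0,"y":0,"z":-3,"spin":0},{"fingers":1,"x":0,"y":0,"z":-4.5,"spin":0},{"fingers":1,"x":0,"y":0,"z":-5,"spin":0}]' 40;python3 go.py b -3 -265 .1234 80.6
python3 - <<'E'
from wf import *
D=robot.read_camera("side");b=np.load("b.npy")
for i in range(4): print(i,[(np.round(r["xy"]).tolist(),round(r["conf"],2)) for r in robot.look_for("offcut%d_mid"%i,D)[:4]])
cv2.imwrite("pics/c4.png",draw(D,(260,200,170,170),3.5,[])[:,:,::-1])
E
```

```text
time: 8.78
tool_pos: [0.4991, -0.1295, 0.2827]
tool_rot: [-0.803, 1.571, 0.604]
contact_force: [0.6, 0.3, -2.5]
opening: 0.0198
time: 9.4
tool_pos: [0.4909, -0.1793, 0.2827]
tool_rot: [-2.149, 1.571, -0.743]
contact_force: [0.4, -1.0, -2.1]
opening: 0.0196
t 9.4 grasp [ 0.4909 -0.1793  0.1235] board [  -2.8 -263.1] jaw 80.5 q [-0.5   0.47  1.7  -0.    0.97 -1.9 ] F [ 0.4 -1.  -2.1] op 0.0196 down [ 0. -0. -1.]
world [ 0.4903 -0.1811  0.1234] shift cm xyz [ 0.01  0.02 -0.19] spin -0.1
0 [([329.0, 352.0], 0.72), ([383.0, 202.0], 0.64), ([252.0, 314.0], 0.53), ([321.0, 336.0], 0.31)]
1 [([329.0, 339.0], 0.67)]
2 [([342.0, 337.0], 0.66)]
3 [([430.0, 343.0], 0.59), ([351.0, 349.0], 0.54)]
```

View pics/c4.png

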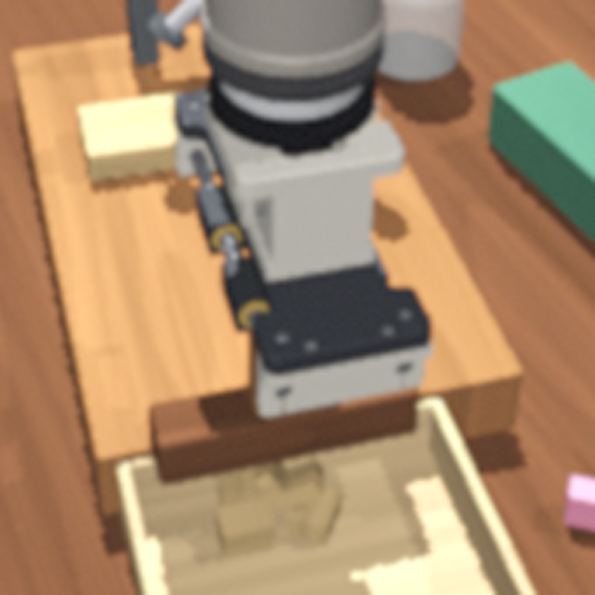

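```bash
python3 -m jog '[{"fingers":1,"x":-4,"y":0,"z":0,"spin":0},{"fingers":1,"x":-9,"y":0,"z":0,"spin":0},{"fingers":1,"x":-14,"y":0,"z":0,"spin":0},{"fingers":1,"x":-17.5,"y":0,"z":2,"spin":0},{"fingers":1,"x":-17.5,"y":0,"z":6,"spin":0}]' 40;python3 go.py b -80 13 .30 80.6
```

```text
time: 10.28
tool_pos: [0.501, -0.1188, 0.4609]
tool_rot: [-1.801, 1.564, -0.397]
contact_force: [-0.1, 1.0, -2.8]
opening: 0.0199
t 10.28 grasp [ 0.502  -0.1192  0.3017] board [  -1.6 -202. ] jaw 80.5 q [-0.38  0.28  1.45 -0.    1.4  -1.79] F [-0.1  1.  -2.8] op 0.0199 down [ 0.006 -0.003 -1.   ]
world [0.4597 0.1057 0.3   ] shift cm xyz [ 0.08  7.9  21.48] spin -0.1
```

```bash
python3 -m jog '[{"fingers":1,"x":0,"y":2,"z":4,"spin":0},{"fingers":1,"x":0,"y":4,"z":8,"spin":0},{"fingers":1,"x":0,"y":6,"z":13,"spin":0},{"fingers":1,"x":0,"y":7.7,"z":18,"spin":0},{"fingers":1,"x":0,"y":7.7,"z":21.5,"spin":0}]' 40;python3 go.py w .4466 .3449 .30 103
python3 - <<'E'
from h import *
D=robot.read_camera("side");b=np.load("b.npy")
for i in range(4): print(i,[(np.round(r["xy"]).tolist(),round(r["conf"],2),w2b(b,onplane(D,r["xy"],.014)).round()) for r in robot.look_for("offcut%d_mid"%i,D)[:4]])
E
```

```text
time: 10.9
tool_pos: [0.4588, 0.1082, 0.4581]
tool_rot: [-0.191, 1.57, 1.218]
contact_force: [1.1, -0.2, -2.3]
opening: 0.0198
t 10.9 grasp [0.4588 0.1083 0.2989] board [-81.2  15.4] jaw 80.7 q [ 0.07  0.2   1.57  0.    1.37 -1.34] F [ 1.1 -0.2 -2.3] op 0.0198 down [ 0.  0. -1.]
world [0.4466 0.3449 0.3   ] shift cm xyz [-0.1   5.03 23.15] spin -22.3
0 [([252.0, 314.0], 0.64, array([-159., -164.])), ([328.0, 352.0], 0.63, array([ -34., -290.])), ([341.0, 299.0], 0.43, array([  25., -170.]))]
1 [([340.0, 300.0], 0.25, array([  23., -172.]))]
2 [([343.0, 337.0], 0.54, array([   1., -265.]))]
3 [([431.0, 340.0], 0.78, array([ 160., -314.])), ([352.0, 346.0], 0.61, array([  12., -289.]))]
```

```bash
python3 -m jog '[{"fingers":1,"x":0,"y":1,"z":5,"spin":-4},{"fingers":1,"x":0,"y":2,"z":10,"spin":-9},{"fingers":1,"x":0,"y":3,"z":15,"spin":-14},{"fingers":1,"x":0,"y":4,"z":20,"spin":-19},{"fingers":1,"x":0,"y":5,"z":23.1,"spin":-22.3}]' 40;python3 -m jog '[{"fingers":1,"x":0,"y":0,"z":0,"spin":0},{"fingers":1,"x":4,"y":0,"z":0,"spin":0},{"fingers":1,"x":8,"y":0,"z":0,"spin":0},{"fingers":1,"x":12,"y":0,"z":0,"spin":0},{"fingers":1,"x":16,"y":0,"z":0,"spin":0}]'; python3 go.py w .4466 .3449 .077 103
```

```text
time: 11.78
tool_pos: [0.449, 0.3427, 0.4573]
tool_rot: [1.887, 1.571, -2.599]
contact_force: [0.0, -0.1, -2.5]
opening: 0.0196
time: 12.4
tool_pos: [0.4494, 0.3399, 0.2968]
tool_rot: [-2.403, 1.57, -0.611]
contact_force: [-0.1, 0.2, -3.4]
opening: 0.0201
t 12.4 grasp [0.4495 0.3399 0.1376] board [-128.2  242.3] jaw 102.7 q [ 0.51  0.52  1.57 -0.    1.06 -1.28] F [-0.1  0.2 -3.4] op 0.0201 down [ 0.001 -0.    -1.   ]
world [0.4466 0.3449 0.077 ] shift cm xyz [6.06 0.17 0.56] spin -0.3
```

```bash
python3 -m jog '[{"fingers":1,"x":2.5,"y":0,"z":0,"spin":0},{"fingers":1,"x":5,"y":0,"z":0,"spin":0},{"fingers":1,"x":5.6,"y":0,"z":0,"spin":0},{"fingers":1,"x":5.9,"y":0,"z":0,"spin":0},{"fingers":1,"x":5.9,"y":0,"z":0,"spin":0}]' 40; python3 go.py w .4466 .3449 .0764 103
```

```text
time: 13.02
tool_pos: [0.4491, 0.3416, 0.2396]
tool_rot: [-1.313, 1.569, 0.481]
contact_force: [-0.1, -0.2, -2.1]
opening: 0.0196
t 13.03 grasp [0.4493 0.3417 0.0804] board [-128.7  244.1] jaw 102.8 q [ 0.51  0.59  1.62 -0.    0.93 -1.28] F [-0.1 -0.2 -2.1] op 0.0196 down [ 0.001  0.001 -1.   ]
world [0.4466 0.3449 0.0764] shift cm xyz [0.4  0.19 0.37] spin -0.2
```

```bash
python3 -m jog '[{"fingers":1,"x":0.15,"y":0,"z":0,"spin":0},{"fingers":1,"x":0.3,"y":0,"z":0,"spin":0},{"fingers":1,"x":0.3,"y":0,"z":0,"spin":0},{"fingers":1,"x":0.3,"y":0,"z":0,"spin":0}]' 40; python3 go.py w .4466 .3449 .0764 103
```

```text
time: 13.52
tool_pos: [0.4486, 0.3419, 0.2358]
tool_rot: [-0.711, 1.571, 1.084]
contact_force: [-1.3, -0.2, -3.1]
opening: 0.0201
t 13.53 grasp [0.4486 0.3419 0.0766] board [-129.4  244.2] jaw 102.9 q [ 0.52  0.6   1.62  0.    0.92 -1.28] F [-1.3 -0.2 -3.1] op 0.0201 down [ 0.  0. -1.]
world [0.4466 0.3449 0.0764] shift cm xyz [0.02 0.13 0.33] spin -0.1
```

```bash
python3 -m jog '[{"fingers":1,"x":0.1,"y":0,"z":0,"spin":0},{"fingers":1,"x":0.1,"y":0,"z":0,"spin":0},{"fingers":0.6,"x":0.1,"y":0,"z":0,"spin":0},{"fingers":0,"x":0.1,"y":0,"z":0,"spin":0},{"fingers":0,"x":0.1,"y":0,"z":0,"spin":0}]' 20; python3 -m jog '[{"fingers":0,"x":0,"y":0,"z":0,"spin":0},{"fingers":0,"x":0,"y":0,"z":0,"spin":0},{"fingers":0,"x":0,"y":0,"z":0,"spin":0},{"fingers":0,"x":0,"y":0,"z":0,"spin":0}]'; python3 go.py w .4466 .3449 .30 80.6
```

```text
time: 14.15
tool_pos: [0.4487, 0.3419, 0.2346]
tool_rot: [-1.002, 1.571, 0.793]
contact_force: [0.8, -0.5, 0.3]
opening: 0.0453
time: 14.65
tool_pos: [0.4486, 0.3419, 0.2347]
tool_rot: [-1.179, 1.571, 0.616]
contact_force: [0.5, -0.7, -0.6]
opening: 0.0853
t 14.65 grasp [0.4487 0.3419 0.0755] board [-129.3  244.2] jaw 102.9 q [ 0.52  0.6   1.62  0.    0.92 -1.28] F [ 0.5 -0.7 -0.6] op 0.0853 down [ 0.  0. -1.]
world [0.4466 0.3449 0.3   ] shift cm xyz [-22.45   0.13   0.34] spin 22.3
```

```bash
python3 -m jog '[{"fingers":0,"x":-4,"y":0,"z":0,"spin":0},{"fingers":0,"x":-9,"y":0,"z":0,"spin":0},{"fingers":0,"x":-14,"y":0,"z":0,"spin":0},{"fingers":0.5,"x":-19,"y":0,"z":0,"spin":5},{"fingers":1,"x":-21,"y":0,"z":0,"spin":12}]' 20; python3 -m jog '[{"fingers":1,"x":0,"y":0,"z":0,"spin":10},{"fingers":1,"x":0,"y":0,"z":0,"spin":10.3},{"fingers":1,"x":0,"y":0,"z":0,"spin":10.3}]'; python3 go.py b 25 110 .25 80.6
python3 - <<'E'
from wf import *
D=robot.read_camera("side");b=np.load("b.npy")
A=draw(D,(210,150,210,220),2.7,[])
cv2.imwrite("pics/c5.png",A[:,:,::-1])
E
```

```text
time: 15.28
tool_pos: [0.4486, 0.3419, 0.4483]
tool_rot: [-1.066, 1.565, 0.517]
contact_force: [0.6, 0.7, -1.2]
opening: 0.0765
time: 15.65
tool_pos: [0.4486, 0.3418, 0.4443]
tool_rot: [2.215, 1.57, -2.659]
contact_force: [0.1, -0.1, -1.0]
opening: 0.0464
t 15.65 grasp [0.4485 0.3417 0.2851] board [-129.5  244. ] jaw 80.7 q [ 0.52  0.39  1.34  0.    1.41 -0.89] F [ 0.1 -0.1 -1. ] op 0.0464 down [-0.001 -0.    -1.   ]
world [0.5791 0.1843 0.25  ] shift cm xyz [  3.51 -15.42 -13.43] spin 0.1
```

View pics/c5.png

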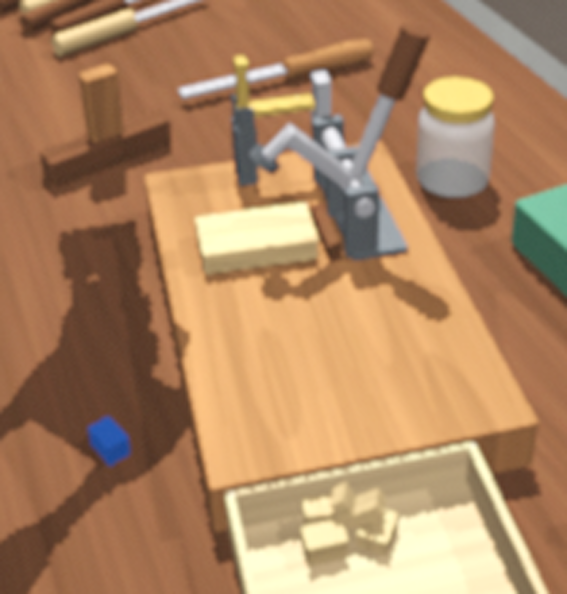

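```bash
python3 -m jog '[{"fingers":1,"x":0,"y":-4,"z":-3,"spin":0},{"fingers":1,"x":0,"y":-8,"z":-6,"spin":0},{"fingers":1,"x":0,"y":-12,"z":-10,"spin":0},{"fingers":1,"x":0,"y":-15.5,"z":-13.5,"spin":0},{"fingers":1,"x":0,"y":-15.5,"z":-13.5,"spin":0}]' 30; python3 -m jog '[{"fingers":1,"x":3,"y":0,"z":0,"spin":0},{"fingers":1,"x":6,"y":0,"z":0,"spin":0},{"fingers":1,"x":6,"y":0,"z":0,"spin":0},{"fingers":1,"x":6,"y":0,"z":0,"spin":0}]'; python3 go.py b 24 110 .170 80.6
```

```text
time: 16.32
tool_pos: [0.5812, 0.1803, 0.4437]
tool_rot: [2.5, 1.57, -2.38]
contact_force: [-0.5, 1.0, -0.0]
opening: 0.0002
time: 16.82
tool_pos: [0.5794, 0.1839, 0.3859]
tool_rot: [-1.07, 1.569, 0.337]
contact_force: [-0.7, 0.1, 0.9]
opening: 0.0003
t 16.82 grasp [0.5797 0.184  0.2267] board [ 25.6 109.8] jaw 80.6 q [ 0.18  0.51  1.31  0.    1.32 -1.23] F [-0.7  0.1  0.9] op 0.0003 down [ 0.001  0.001 -1.   ]
world [0.5781 0.1845 0.17  ] shift cm xyz [5.67 0.17 0.02] spin 0.0
```

```bash
python3 -m jog '[{"fingers":1,"x":2,"y":0,"z":0,"spin":0},{"fingers":1,"x":4,"y":0,"z":0,"spin":0},{"fingers":1,"x":5.7,"y":0,"z":0,"spin":0},{"fingers":1,"x":5.7,"y":0,"z":0,"spin":0},{"fingers":1,"x":5.7,"y":0,"z":0,"spin":0}]' 30; python3 go.py b 1 110 .171 80.6
```

```text
time: 17.45
tool_pos: [0.5798, 0.1835, 0.3294]
tool_rot: [-1.184, 1.568, 0.223]
contact_force: [-0.5, -0.4, 0.5]
opening: 0.0003
t 17.45 grasp [0.5802 0.1836 0.1702] board [ 26.2 109.5] jaw 80.6 q [ 0.18  0.56  1.39  0.    1.19 -1.23] F [-0.5 -0.4  0.5] op 0.0003 down [ 0.003  0.001 -1.   ]
world [0.5554 0.1882 0.171 ] shift cm xyz [-0.08  2.52  0.05] spin -0.0
```

```bash
python3 -m jog '[{"fingers":1,"x":0,"y":1.2,"z":0,"spin":0},{"fingers":1,"x":-0.1,"y":2.5,"z":0,"spin":0},{"fingers":1,"x":-0.2,"y":3.5,"z":0,"spin":0},{"fingers":1,"x":0,"y":4.6,"z":0,"spin":0},{"fingers":1,"x":0.4,"y":5.1,"z":0,"spin":0}]' 30; python3 go.py b -31 110 .162 80.6
```

```text
time: 18.08
tool_pos: [0.5283, 0.1918, 0.3239]
tool_rot: [-0.607, 1.571, 0.8]
contact_force: [1.5, -1.3, 0.9]
opening: 0.0003
t 18.07 grasp [0.5283 0.1919 0.1647] board [-26.3 109.2] jaw 80.6 q [ 0.21  0.48  1.54  0.    1.12 -1.19] F [ 1.5 -1.3  0.9] op 0.0003 down [ 0.  0. -1.]
world [0.5238 0.1935 0.162 ] shift cm xyz [0.27 0.47 0.08] spin -0.0
```

```bash
python3 -m jog '[{"fingers":1,"x":0.3,"y":0.5,"z":0,"spin":0},{"fingers":1,"x":0.5,"y":1.2,"z":0,"spin":0},{"fingers":1,"x":0.7,"y":1.9,"z":0,"spin":0},{"fingers":1,"x":1,"y":2.4,"z":0,"spin":0},{"fingers":1,"x":1.2,"y":2.6,"z":0,"spin":0}]' 30; python3 go.py b -52 110 .1505 80.6;  python3 -m jog '[{"fingers":1,"x":0.1,"y":0,"z":0,"spin":0},{"fingers":1,"x":0.2,"y":0,"z":0,"spin":0},{"fingers":1,"x":0.2,"y":0,"z":0,"spin":0}]' 30; python3 go.py b -52 110 .1505 80.6
```

```text
time: 18.7
tool_pos: [0.5031, 0.196, 0.3115]
tool_rot: [1.752, 1.57, -3.124]
contact_force: [0.2, 0.4, 1.5]
opening: 0.0002
t 18.7 grasp [0.503  0.196  0.1523] board [-51.9 109.1] jaw 80.6 q [ 0.23  0.46  1.62  0.    1.06 -1.18] F [0.2 0.4 1.5] op 0.0002 down [-0. -0. -1.]
world [0.5031 0.1969 0.1505] shift cm xyz [0.18 0.01 0.09] spin -0.0
time: 19.08
tool_pos: [0.5032, 0.196, 0.3102]
tool_rot: [1.479, 1.57, 2.885]
contact_force: [-5.1, 0.9, 6.7]
opening: 0.0001
t 19.07 grasp [0.5031 0.196  0.151 ] board [-51.9 109.1] jaw 80.6 q [ 0.23  0.46  1.62  0.    1.06 -1.18] F [-5.1  0.9  6.7] op 0.0001 down [-0.001  0.    -1.   ]
world [0.5031 0.1969 0.1505] shift cm xyz [0.05 0.01 0.09] spin -0.0
```

```bash
python3 -m jog '[{"fingers":1,"x":-0.1,"y":0.8,"z":0,"spin":0},{"fingers":1,"x":-2,"y":1.5,"z":0,"spin":0},{"fingers":1,"x":-7,"y":1.5,"z":0,"spin":0},{"fingers":1,"x":-12,"y":1.5,"z":0,"spin":0},{"fingers":0.6,"x":-15.5,"y":1.5,"z":0,"spin":0}]' 30;python3 go.py b 114.6 0 .305 80.6
python3 - <<'E'
from wf import *
D=robot.read_camera("side");T=robot.read_camera("top");b=np.load("b.npy")
for P in(T,D):
  for n in("catch_tab","lever_grip"): print(n,[(np.round(r["xy"]).tolist(),round(r["conf"],2)) for r in robot.look_for(n,P)[:3]])
pts=[(-43,110,127),(114.6,0,222.1),(122.2,0,242.8)]
A=draw(D,(270,140,110,110),5,[])
for p in (proj(D,b2w(b,pts))-[270,140]+.5)*5: cv2.drawMarker(A,tuple(map(int,p)),(0,255,255),0,10,1)
cv2.imwrite("pics/c6.png",A[:,:,::-1])
E
```

```text
time: 19.7
tool_pos: [0.4883, 0.1984, 0.4669]
tool_rot: [-1.109, 1.569, 0.298]
contact_force: [0.6, 0.5, -0.5]
opening: 0.0066
t 19.7 grasp [0.4886 0.1985 0.3077] board [-66.5 109.2] jaw 80.6 q [ 0.24  0.3   1.41  0.    1.43 -1.17] F [ 0.6  0.5 -0.5] op 0.0066 down [ 0.002  0.001 -1.   ]
world [0.6495 0.0612 0.305 ] shift cm xyz [  0.29 -18.12 -10.9 ] spin -0.0
catch_tab []
lever_grip []
catch_tab [([300.0, 191.0], 0.47)]
lever_grip [([343.0, 202.0], 0.79)]
```

View pics/c6.png

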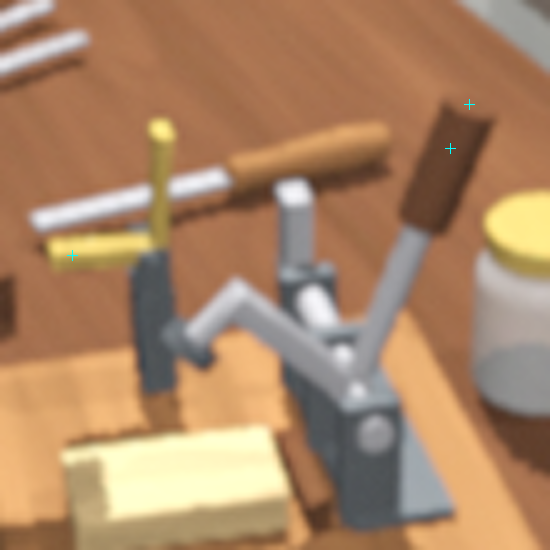

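```bash
python3 -m jog '[{"fingers":0.2,"x":0,"y":-3,"z":-2,"spin":0},{"fingers":0.2,"x":0,"y":-7,"z":-5,"spin":0},{"fingers":0.2,"x":0,"y":-12,"z":-8,"spin":0},{"fingers":0.2,"x":0,"y":-16,"z":-10,"spin":0},{"fingers":0.2,"x":0,"y":-18.4,"z":-10.9,"spin":0}]' 60; python3 -m jog '[{"fingers":0.2,"x":0,"y":0,"z":0,"spin":0},{"fingers":0.2,"x":0,"y":0,"z":0,"spin":0},{"fingers":0.2,"x":0,"y":0,"z":0,"spin":0}]'; python3 go.py b 117 0 .222 80.6
```

```text
time: 20.62
tool_pos: [0.6539, 0.0587, 0.462]
tool_rot: [1.746, 1.567, -3.133]
contact_force: [-0.4, 0.6, -0.6]
opening: 0.0731
time: 21.0
tool_pos: [0.6515, 0.0616, 0.4649]
tool_rot: [1.027, 1.57, 2.434]
contact_force: [0.2, -0.0, 1.2]
opening: 0.0737
t 21.0 grasp [0.6515 0.0616 0.3057] board [116.5   0.7] jaw 80.6 q [-0.02  0.56  1.01  0.    1.57 -1.43] F [ 0.2 -0.   1.2] op 0.0737 down [-0.  0. -1.]
world [0.6519 0.0608 0.222 ] shift cm xyz [ 8.37 -0.06 -0.08] spin 0.0
```

```bash
python3 -m jog '[{"fingers":0.2,"x":4,"y":0,"z":0,"spin":0},{"fingers":0.2,"x":8,"y":0,"z":0,"spin":0},{"fingers":0.2,"x":8.4,"y":0,"z":0,"spin":0},{"fingers":0.2,"x":8.4,"y":0,"z":0,"spin":0},{"fingers":0.5,"x":8.4,"y":0,"z":0,"spin":0}]' 55; python3 -m jog '[{"fingers":1,"x":0,"y":0,"z":0,"spin":0},{"fingers":1,"x":0,"y":0,"z":0,"spin":0},{"fingers":1,"x":0,"y":0,"z":0,"spin":0},{"fingers":1,"x":0,"y":0,"z":0,"spin":0},{"fingers":1,"x":0,"y":0,"z":0,"spin":0}]'; python3 go.py b 114.6 0 .222 80.6
```

```text
time: 21.62
tool_pos: [0.6525, 0.0609, 0.3831]
tool_rot: [-1.414, 1.567, -0.007]
contact_force: [0.4, -0.5, 0.7]
opening: 0.0672
time: 22.25
tool_pos: [0.6523, 0.0608, 0.3807]
tool_rot: [-0.107, 1.57, 1.299]
contact_force: [-0.5, 1.5, -0.8]
opening: 0.0249
t 22.25 grasp [0.6523 0.0608 0.2215] board [1.174e+02 1.000e-01] jaw 80.6 q [-0.02  0.6   1.16  0.    1.38 -1.43] F [-0.5  1.5 -0.8] op 0.0249 down [ 0.  0. -1.]
world [0.6495 0.0612 0.222 ] shift cm xyz [-0.05  0.28 -0.01] spin -0.0
```

```bash
python3 -m jog '[{"fingers":1,"x":0,"y":0,"z":0,"spin":0},{"fingers":1,"x":-0.2,"y":0.6,"z":0,"spin":0},{"fingers":1,"x":-0.4,"y":1.2,"z":0,"spin":0},{"fingers":1,"x":-0.5,"y":1.9,"z":0,"spin":0},{"fingers":1,"x":-0.6,"y":2.5,"z":0,"spin":0}]' 60; python3 go.py b 117.4 0 .2215 80.6; python3 -m jog '[{"fingers":1,"x":-0.1,"y":0.6,"z":0,"spin":0},{"fingers":1,"x":-0.1,"y":1.3,"z":0,"spin":0},{"fingers":1,"x":-0.1,"y":1.9,"z":0,"spin":0},{"fingers":1,"x":-0.1,"y":2.6,"z":0,"spin":0},{"fingers":1,"x":0,"y":3.2,"z":0,"spin":0}]' 60; python3 go.py b 117.4 0 .2215 80.6
```

```text
time: 22.88
tool_pos: [0.629, 0.0646, 0.3867]
tool_rot: [-1.466, 1.564, -0.06]
contact_force: [9.3, 1.0, -6.8]
opening: 0.0253
t 22.88 grasp [0.6302 0.0645 0.2275] board [94.9  0.1] jaw 80.6 q [-0.02  0.55  1.23 -0.    1.35 -1.42] F [ 9.3  1.  -6.8] op 0.0253 down [ 0.007 -0.    -1.   ]
world [0.6523 0.0608 0.2215] shift cm xyz [ 0.61 -2.24 -0.01] spin -0.0
time: 23.5
tool_pos: [0.5982, 0.0697, 0.3891]
tool_rot: [-1.472, 1.557, -0.066]
contact_force: [12.1, -0.2, 4.2]
opening: 0.0253
t 23.5 grasp [0.6004 0.0695 0.2299] board [64.7  0.2] jaw 80.6 q [-0.01  0.49  1.33 -0.    1.31 -1.42] F [12.1 -0.2  4.2] op 0.0253 down [ 0.014 -0.001 -1.   ]
world [0.6523 0.0608 0.2215] shift cm xyz [ 0.91 -5.26 -0.02] spin -0.0
```

```bash
python3 -m jog '[{"fingers":1,"x":0.1,"y":0.7,"z":0,"spin":0},{"fingers":1,"x":0.2,"y":1.3,"z":0,"spin":0},{"fingers":1,"x":0.3,"y":1.9,"z":0,"spin":0},{"fingers":1,"x":0.5,"y":2.6,"z":0,"spin":0},{"fingers":1,"x":0.7,"y":3.2,"z":0,"spin":0}]' 60; python3 go.py b 117.4 0 .2215 80.6; python3 -m jog '[{"fingers":1,"x":0.2,"y":0.5,"z":0,"spin":0},{"fingers":1,"x":0.4,"y":1,"z":0,"spin":0},{"fingers":1,"x":0.5,"y":1.2,"z":0,"spin":0},{"fingers":1,"x":0.5,"y":1.2,"z":0,"spin":0}]' 60; python3 go.py b 117.4 0 .2215 80.6
```

```text
time: 24.12
tool_pos: [0.5665, 0.075, 0.3848]
tool_rot: [-1.457, 1.554, -0.051]
contact_force: [5.2, -0.2, 19.7]
opening: 0.0249
t 24.12 grasp [0.5691 0.0748 0.2256] board [33.   0.3] jaw 80.6 q [-0.    0.44  1.43 -0.    1.26 -1.41] F [ 5.2 -0.2 19.7] op 0.0249 down [ 0.016 -0.001 -1.   ]
world [0.6523 0.0608 0.2215] shift cm xyz [ 0.55 -8.43 -0.02] spin -0.0
time: 24.62
tool_pos: [0.5539, 0.0771, 0.3808]
tool_rot: [-1.439, 1.556, -0.033]
contact_force: [0.2, -0.3, 26.7]
opening: 0.0244
t 24.62 grasp [0.5562 0.077  0.2216] board [19.9  0.4] jaw 80.6 q [ 0.    0.42  1.47 -0.    1.23 -1.4 ] F [ 0.2 -0.3 26.7] op 0.0244 down [ 0.014 -0.    -1.   ]
world [0.6523 0.0608 0.2215] shift cm xyz [ 0.15 -9.75 -0.03] spin -0.0
```

```bash
python3 -m jog '[{"fingers":1,"x":-0.1,"y":0,"z":0,"spin":0},{"fingers":1,"x":-0.3,"y":0.1,"z":0,"spin":0},{"fingers":1,"x":-0.3,"y":0.1,"z":0,"spin":0}]' 60; python3 go.py b 117.4 0 .2215 80.6
python3 - <<'E'
from wf import *
D=robot.read_camera("side")
cv2.imwrite("pics/c7.png",draw(D,(260,130,130,130),4.5,[])[:,:,::-1])
E
```

```text
time: 25.0
tool_pos: [0.5529, 0.0773, 0.3805]
tool_rot: [-1.406, 1.561, 0.0]
contact_force: [5.0, 0.9, 7.9]
opening: 0.0244
t 25.0 grasp [0.5544 0.0773 0.2213] board [18.1  0.4] jaw 80.6 q [ 0.    0.42  1.47 -0.    1.24 -1.4 ] F [5.  0.9 7.9] op 0.0244 down [ 0.009  0.    -1.   ]
world [0.6523 0.0608 0.2215] shift cm xyz [ 0.07 -9.93 -0.03] spin -0.0
```

View pics/c7.png

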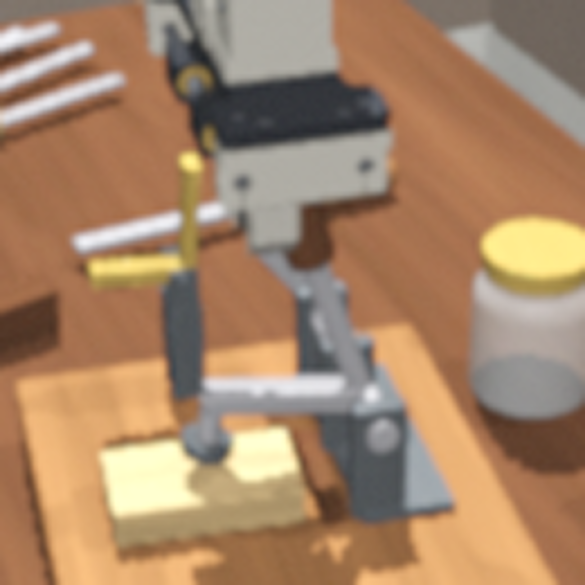

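```bash
python3 -m jog '[{"fingers":1,"x":0.1,"y":0.3,"z":0,"spin":0},{"fingers":1,"x":0.2,"y":0.6,"z":0,"spin":0},{"fingers":1,"x":0.2,"y":0.6,"z":0,"spin":0}]' 60; python3 go.py b 117.4 0 .2215 80.6;python3 -m jog '[{"fingers":1,"x":0.1,"y":0.3,"z":0,"spin":0},{"fingers":1,"x":0.25,"y":0.6,"z":0,"spin":0},{"fingers":1,"x":0.25,"y":0.6,"z":0,"spin":0}]' 60; python3 go.py b 117.4 0 .2215 80.6
```

```text
time: 25.42
tool_pos: [0.5467, 0.0784, 0.3783]
tool_rot: [-1.43, 1.562, -0.023]
contact_force: [4.5, 1.4, 7.4]
opening: 0.0238
t 25.43 grasp [0.548  0.0783 0.2191] board [11.7  0.4] jaw 80.6 q [ 0.    0.41  1.49 -0.    1.23 -1.4 ] F [4.5 1.4 7.4] op 0.0238 down [ 0.008 -0.    -1.   ]
world [0.6523 0.0608 0.2215] shift cm xyz [ -0.15 -10.57  -0.03] spin -0.0
time: 25.8
tool_pos: [0.5407, 0.0794, 0.3758]
tool_rot: [-1.424, 1.563, -0.017]
contact_force: [2.7, 0.5, 9.9]
opening: 0.024
t 25.8 grasp [0.5419 0.0793 0.2166] board [5.5 0.4] jaw 80.6 q [ 0.01  0.4   1.51 -0.    1.22 -1.4 ] F [2.7 0.5 9.9] op 0.024 down [ 0.008 -0.    -1.   ]
world [0.6523 0.0608 0.2215] shift cm xyz [ -0.4  -11.2   -0.03] spin -0.0
```

```bash
python3 -m jog '[{"fingers":1,"x":0.2,"y":0.3,"z":0,"spin":0},{"fingers":1,"x":0.45,"y":0.55,"z":0,"spin":0},{"fingers":1,"x":0.45,"y":0.55,"z":0,"spin":0}]' 60; python3 go.py b -6.7 0 .2074 80.6;python3 -m jog '[{"fingers":1,"x":0.2,"y":0.3,"z":0,"spin":0},{"fingers":1,"x":0.45,"y":0.6,"z":0,"spin":0},{"fingers":1,"x":0.45,"y":0.6,"z":0,"spin":0}]' 60; python3 go.py b -13 0 .2026 80.6
```

```text
time: 26.18
tool_pos: [0.5349, 0.0803, 0.373]
tool_rot: [-1.404, 1.562, 0.002]
contact_force: [-1.8, 0.4, 20.0]
opening: 0.0238
t 26.18 grasp [0.5364 0.0803 0.2138] board [-0.2  0.4] jaw 80.6 q [ 0.01  0.4   1.53 -0.    1.2  -1.4 ] F [-1.8  0.4 20. ] op 0.0238 down [ 0.009  0.    -1.   ]
world [0.5299 0.081  0.2074] shift cm xyz [ 0.64  0.66 -0.05] spin -0.0
time: 26.55
tool_pos: [0.5304, 0.081, 0.3712]
tool_rot: [-1.441, 1.553, -0.035]
contact_force: [1.0, -1.2, 30.6]
opening: 0.0238
t 26.55 grasp [0.5333 0.0809 0.212 ] board [-3.3  0.5] jaw 80.6 q [ 0.01  0.39  1.55 -0.    1.18 -1.4 ] F [ 1.  -1.2 30.6] op 0.0238 down [ 0.018 -0.001 -1.   ]
world [0.5236 0.082  0.2026] shift cm xyz [ 0.92  0.98 -0.05] spin -0.0
```

```bash
python3 -m jog '[{"fingers":1,"x":0.1,"y":0.3,"z":0,"spin":0},{"fingers":1,"x":0.2,"y":0.6,"z":0,"spin":0},{"fingers":1,"x":0.2,"y":0.6,"z":0,"spin":0},{"fingers":1,"x":0.2,"y":0.6,"z":0,"spin":0}]' 60; python3 go.py b -13 0 .2026 80.6
python3 - <<'E'
from wf import *
D=robot.read_camera("side");T=robot.read_camera("top")
cv2.imwrite("pics/c8.png",draw(D,(260,130,130,130),4.5,[])[:,:,::-1])
E
```

```text
time: 27.05
tool_pos: [0.528, 0.0812, 0.371]
tool_rot: [-1.455, 1.539, -0.049]
contact_force: [19.3, -3.8, 28.1]
opening: 0.0238
t 27.05 grasp [0.5331 0.081  0.2118] board [-3.5  0.5] jaw 80.5 q [ 0.01  0.38  1.56 -0.    1.17 -1.4 ] F [19.3 -3.8 28.1] op 0.0238 down [ 0.032 -0.002 -0.999]
world [0.5236 0.082  0.2026] shift cm xyz [ 0.89  0.98 -0.06] spin -0.1
```

View pics/c8.png

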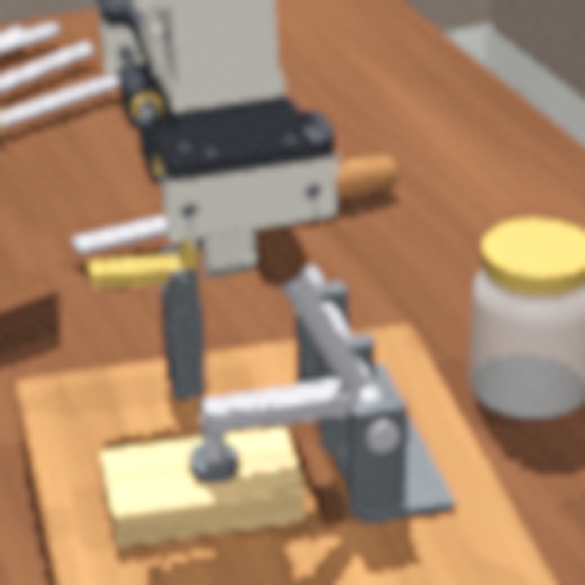

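```bash
python3 -m jog '[{"fingers":1,"x":0,"y":0,"z":0,"spin":0},{"fingers":1,"x":0,"y":0,"z":0,"spin":0},{"fingers":1,"x":0,"y":0,"z":0,"spin":0},{"fingers":1,"x":0,"y":0,"z":0,"spin":0},{"fingers":1,"x":0,"y":0,"z":0,"spin":0}]' 60;python3 -m jog '[{"fingers":1,"x":0,"y":0,"z":0,"spin":0},{"fingers":1,"x":0,"y":0,"z":0,"spin":0},{"fingers":1,"x":0,"y":0,"z":0,"spin":0},{"fingers":1,"x":0,"y":0,"z":0,"spin":0},{"fingers":1,"x":0,"y":0,"z":0,"spin":0}]' 60
```

```text
time: 27.78
tool_pos: [0.528, 0.0812, 0.371]
tool_rot: [-1.455, 1.539, -0.05]
contact_force: [18.8, -3.2, 29.3]
opening: 0.0235
time: 28.4
tool_pos: [0.528, 0.0812, 0.371]
tool_rot: [-1.455, 1.539, -0.05]
contact_force: [19.6, -3.2, 28.3]
opening: 0.0234
```

Steady grip and force; handing in.

```bash
python3 -c "
from cell import robot
print(robot.hand_in())"
```

```text
the job is handed in; nothing more can be done
None
```

I finished all the steps in order and handed the job in at about 28.4 s, with the lever gripped and held down.

- **Offcuts:** I swept the four offcuts into the tray with the scraper. A later side picture showed all four inside and the deck clear.
- **Scraper:** It stands upright, close to where it started, left of the board.
- **Catch:** I flipped it back to its stop. The picture showed the bar upright and the tab lying towards the robot.
- **Lever:** The foot is seated on the blank. The tool force was steady for over a second at about (19, -3, 28) N. That is about 31 N along the pull, or very roughly 37 N on the blank, ignoring friction.

**What disagreed or was not checked:**
- The grip slid a few mm along the handle during the pull. At one point it pushed along the lever at about 27 N until I raised the path by 3 mm.
- The finger opening on the handle read 23.4 mm at the end, against its 26 mm diameter. It was 25.3 mm earlier and eased off by about 0.4 mm during the final hold, though the pose and force did not change.
- One low-confidence detection placed an offcut on the deck after the sweep. The picture showed none there.
- I commanded no contact with the jar, stone or gouge. The jar and the visible part of the gouge looked unmoved in the last pictures. I did not re-measure them, and the stone was not fully in the last view.
- I viewed 11 pictures, one more than the budget of 10.

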